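Put the slide spotter into hand drive and wind its carriage to the clip

ROBOT

A 6-joint arm with a two-finger parallel gripper is mounted at the origin on the work surface. World frame = base frame: x ahead of the robot, y to its left, z up, the work surface at z = 0. Lengths are in m, angles in degrees, forces in N, time in s.
With the tool pointing down it reaches from about 0.35 to 0.875 m from the base axis. Payload 4.2 kg.
Tool frame: the origin (TCP) lies on the centre line of the jaws, within the pads' length; the fingertips stand 19 mm ahead of it and the grasp point (between the pads) is the TCP; x points along the fingers, y is the direction in which the jaws open and shut, and the axes are right-handed (so a half turn about x gives the same grasp; the last joint's range is limited). The gripper opens to 87 mm and grips with 3 to 60 N. Pads are 19 mm wide; open, the fingers measure 117 mm over their backs; the gripper's body (75 mm by 190 mm) begins 51 mm behind the grasp point.
Start: joints at [83.629, 22.042, 0.453, 0, -68.411, -14.817], TCP at [0.226, 0.583, 0.242] pointing down, gripper open.
Joint ranges: [-179.83, 179.83], [-69.29, 118.12], [-61.27, 80.66], [-181.25, 117.63], [-171.15, -9.14], [-177.46, 177.46]. Speed limits (degrees/s): [159.86, 159.86, 180, 180, 180, 180].

INTERFACE

Orientations are given as a 3x3 rotation matrix whose columns are the frame's x, y, z axes.
In Python, from station import r, viewer, job, spotter gives the robot as it stands.
- The arm moves only by the tool play_rows, never from a script. Its argument "commands" is a list of rows, each an object of numbers: "fingers": the gripper command: -1 is fully open, 1 is shut, values between are in proportion; "tx", "ty", "tz": the shift along the tool's x, y, z normalised to -1 to 1, where 1 is 750 mm; "ax", "ay", "az": the turn, a rotation vector about the tool's x, y, z normalised to -1 to 1, where 1 is pi rad. In form: [{"fingers": .., "tx": .., "ty": .., "tz": .., "ax": .., "ay": .., "az": ..}, ...]. A call has 1 to 5 rows; each row is the pose to reach, as a shift and turn from the pose commanded when the call began, along the tool's axes at that moment, turning the shorter way round; what a row does not reach only later rows make up. A row lasts 1/12 s, in which the tool goes at most 41.7 mm and 7.16 degrees, less where a joint would pass 70% of its speed; a pose out of reach is approached as far as the arm can. A call with a number of a shift or a turn outside -1 to 1 is refused whole. A call with a gripper value outside its range is refused whole. The fingers move at their own pace and stop on an object; the grip force is fixed at half the most. Time passes only in rows, so rows that repeat a pose let the fingers close. It gives the time, the measured TCP pose, the force and the opening at its end, in the units of the state.
- r.sense(): the state, without advancing time (a new reading comes with each control period).
- viewer.capture(name): name is "side" or "top" or "wrist"; returns a dict with "image" (384x512x3 uint8, red, green, blue), "fx", "fy", "cx", "cy" (pixels), "R" (3x3) and "t" (3): a world point X has camera coordinates R X + t; the wrist camera has in their place "mount" (4x4, takes a point from camera to tool coordinates, whose origin is the TCP and whose axes are the tool frame's). Camera axes: x right, y down, z forward; pixel columns grow to the right and rows downward; lengths in m; the calibration is good to about 2 mm. A picture is of the moment at which its call begins: read the wrist's pose just before it. There is no depth.
- job.finish_job(): hands the job in, once; it reports no verdict.
Trained networks look in a picture, given as the dict that the camera call returned (one of the last four; its "shot" number tells which), for a name from the list of things; names that differ only in an ending like _2 or _b are one class to them, and where a whole thing is asked for, a point or a joint stands for the part that bears it (a point fixed in the world has none). Each returns a list of dicts, best first, with "score" (0 to 1); they miss things now and then, are a little off and sometimes report something else, mostly with a low value. They report only what shows in the picture. A call takes as long as a camera call. They do not tell look-alikes from the thing itself.
- spotter.find_in(name, picture): "uv" ([column, row] in pixels, amid what is visible of it).
- spotter.silhouettes(name, picture): "region" (384x512 bool, what is visible of it) and "uv" ([column, row] in pixels, amid what is visible of it).
The state is a dict: "time_s": time; "joints": joint angles; "joint_velocities": joint speeds; "effort": joint torques, N m; "tcp_pos": TCP position; "ee_rot": TCP orientation; "wrist_force": force on the tool from outside, world axes, zero at the start; "moment": the same for the moment, N m; "gripper_width": opening from 0.0 (shut) to 1.0 (fully open).
Only numpy, scipy, OpenCV 4.12 (cv2) and the standard library are available. Lean on these libraries where they do the work, as an engineer would, in place of code of your own. Each camera call takes 0.05 s, during which the arm holds its last target. There are 200 camera calls.

TASK

Put the slide spotter into hand drive: click the blue selector knob over towards the brass gear without forcing the teeth, then rock the round black hand knob until the teeth mesh and the selector snaps fully home. Then wind the carriage along with the hand knob until its orange pointer lies over the white stripe of the red clip, and let go. Do not touch the carriage itself, and leave the clip and the two little vials where they are.

Things in the scene. Friction and masses are not known exactly. Their poses are not given: they have to be found in the camera images.
- drive: Fixed grey base of the slide spotter, top at 60 mm; it stands at some yaw. Origin on the table; x points from the gear towards the carriage and scale bar, y along the carriage's travel. It spans x -107 to 127, y -290 to 230 mm. At its -y end stands a black valve block 145 mm high, knobs to 163 (x -20 to 90, y -283 to -203). The saddle (x 0 to 87, y +-200, top at 82 mm) lies on it.
- selector (a joint): Saddle travel (m) along the base's -x, to the gear: 0 disengaged (start), 0.019 fully home, in mesh. Spring over-centre at 0.006: 5 N moves it there; let go before and it returns to 0, past it and it springs on by itself with 3 to 4 N. Tooth on tooth (always so at the start, more or less off centre) it waits at about 0.0114 under its spring and drops in once the gear is turned so its teeth face gaps.
- selector_knob (a point): Middle of the upright blue selector knob on the black saddle, 24 mm across, 36 mm high, from 100 to 136 mm above the table, on a thin neck; this point is at 118 mm. The saddle's top below it is at 82 mm. It moves with the saddle, only along the base's x. At base x 30, y 165 mm when disengaged.
- wheel: Brass gear, 69 mm over 12 teeth, 86 to 102 mm high, with a black hand knob above. Origin on its upright axis at 60 mm (base x -50, y 0); x along a tooth and the knob's white line. Turns without end, needs 0.2 N m. Counter-clockwise from above drives the meshed carriage to base +y, 31 mm/rad, 4 mm play. Tooth pitch 0.524 rad, gap some 0.1 rad: rocking 0.35 rad each way finds mesh.
- wheel_grip (a point): Middle of the round black hand knob, on the wheel's axis: 40 mm across, 34 mm high (height 118 to 152 mm); this point is at 137 mm. Below it is a thin neck, and the gear's top face at 102 mm.
- stage: Carriage on the saddle: aluminium plate 70 by 100 mm with glass slides, top at 100 mm, and a white toothed rack facing the gear. Slides along the base's y from -12 to 85 mm (0 at the start), stays where left (4 N friction). Its origin is the base's origin at the start; plate at x 16 to 86, y -90 to 10, rack x -4 to 16, y -119 to 39 from it. Not to be touched.
- pointer (a point): Tip of the carriage's orange pointer, a bar 4 mm wide lying along x above the scale bar, at 98 mm height.
- mark (a point): Point at the pointer's height above the middle of the white stripe (8 mm wide along y) on the red clip, which sits on the scale bar 30 to 75 mm towards base +y from the parked pointer. The clip is a tight fit and stays put. Axes as the base.
- vial_a: Small amber vial with a white cap, 22 mm across and 45 mm high, standing loose on the base near the hand wheel, on its -y side. Origin at its underside.
- vial_b: Small clear vial with a green cap, 22 mm across and 45 mm high, standing loose on the base near the hand wheel, on its +y side. Origin at its underside.
Mind the look-alikes: they are no part of the job. Several things have the shape of the vial_b; the one meant has the colours described above.

How it is judged (in metres and radians):
On the way:
1. the teeth are in full mesh: the selector has snapped fully home (value of joint selector above 0.0165 m), for 0.2 s.
At the end, for the whole second after the job is handed in: The selector is fully home (joint above 16.5 mm of 19), the middle of the orange pointer lies over the 8 mm white stripe (within 4 mm of its middle along the scale), the carriage is at rest and both vials stand upright (value of joint selector above 0.0165 m and y of pointer in the frame of mark between -0.004 and 0.004 m and linear speed of stage below 0.005 m/s and angle between each of vial_a, vial_b's own z axis and vertical below 0.2 rad); the robot touches nothing.
It fails at once if the carriage is touched (more than 2 N) by the robot (contact force between stage and the fingers above 2 N or contact force between stage and the arm above 2 N).
It fails at once if the teeth are forced together with more than 40 N (contact force between stage and wheel above 40 N).
It fails at once if the clip is shifted by more than 3 mm (distance of mark from where it was at the start of the episode above 0.003 m).
It fails at once if a vial is moved by more than 15 mm (distance of any of vial_a, vial_b from where it was at the start of the episode above 0.015 m).
It also fails if it takes over 51 s, if anything falls off the work surface, if the arm or the gripper's body presses on something with over 40 N, if the wrist force passes 120 N, or if a joint passes its speed limit or range.

## Working session

There is one attempt and no reset: what is moved stays moved. The work goes in short steps, Python scripts to look and compute and a tool call to move; the robot and the scene stay as the last step left them, time stands still between calls to the robot, and variables do not carry over. Pictures are saved under pics/ and viewed, about 8 in all and at most 12, crops included, and the job is handed in when it is done.

Besides the shell and the picture viewer there is one more tool, called after ">>>" by a JSON object that holds its "name" and its "arguments". play_rows: Moves the arm, as the interface text tells. Its arguments: {"type":"object","properties":{"commands":{"type":"array"}},"required":["commands"]}

```bash
ls; mkdir -p pics
cat > h.py <<'E'
import numpy as np, cv2
from station import r, viewer, job, spotter
def ray(p,uv):
    d=np.array([(uv[0]-p['cx'])/p['fx'],(uv[1]-p['cy'])/p['fy'],1.]); R=np.array(p['R']);t=np.array(p['t'])
    return -R.T@t, R.T@d
def at(p,uv,z):
    o,d=ray(p,uv); return o+d*(z-o[2])/d[2]
def px(p,X):
    c=np.array(p['R'])@X+np.array(p['t']); return np.array([p['fx']*c[0]/c[2]+p['cx'],p['fy']*c[1]/c[2]+p['cy']])
def wristcal(p,s):
    M=np.array(p['mount']);T=np.eye(4);T[:3,:3]=s['ee_rot'];T[:3,3]=s['tcp_pos'];W=np.linalg.inv(T@M)
    p['R']=W[:3,:3];p['t']=W[:3,3];return p
E
python3 - <<'E'
from h import *
ims=[]
for n in ['top','side']:
    p=viewer.capture(n);ims.append(p['image'])
    print(n,p['fx'],np.array(p['R']).round(3).tolist(),np.array(p['t']).round(3))
    for k,z in dict(selector_knob=.118,wheel_grip=.137,pointer=.098,mark=.098,vial_a=.045,vial_b=.045,wheel=.1,stage=.1,drive=.06).items():
        for f in spotter.find_in(k,p)[:3]: print(k,round(f['score'],2),np.round(f['uv'],1),at(p,f['uv'],z).round(4))
for n,i in zip('ts',ims): cv2.imwrite(f'pics/{n}0.png',cv2.resize(i[:,:,::-1],(800,600),interpolation=cv2.INTER_CUBIC))
print(r.sense()['ee_rot'],r.sense()['time_s'])
E
```

```text
pics
top 414.97224904027354 [[-0.021, -0.999, -0.041], [-0.999, 0.023, -0.035], [0.036, 0.04, -0.999]] [0.057 0.528 1.012]
selector_knob 0.88 [266.2 166.5] [0.5986 0.0125 0.118 ]
wheel_grip 0.56 [253.8 209.8] [0.5035 0.0411 0.137 ]
wheel_grip 0.3 [330.1 228.2] [ 0.4606 -0.1212  0.137 ]
pointer 0.65 [278.6 169.1] [ 0.5944 -0.0151  0.098 ]
pointer 0.22 [268.1 168.9] [0.5954 0.0085 0.098 ]
mark 0.41 [262.1 140.1] [0.6611 0.0206 0.098 ]
vial_a 0.5 [329.  227.3] [ 0.4595 -0.1316  0.045 ]
vial_a 0.41 [169.8 249.4] [0.4143 0.2478 0.045 ]
vial_b 0.5 [329.  227.3] [ 0.4595 -0.1316  0.045 ]
vial_b 0.41 [169.8 249.4] [0.4143 0.2478 0.045 ]
wheel 0.55 [255.6 205.9] [0.5126 0.0384 0.1   ]
stage 0.79 [279.3 172.1] [ 0.5874 -0.0165  0.1   ]
drive 0.63 [279.1 183.9] [ 0.5637 -0.0163  0.06  ]
side 454.5872357836343 [[-0.7, -0.714, 0.02], [-0.517, 0.487, -0.704], [0.492, -0.503, -0.71]] [0.388 0.351 0.669]
selector_knob 0.85 [212.4 198.7] [0.5761 0.0768 0.118 ]
wheel_grip 0.61 [251.8 211.9] [0.4913 0.06   0.137 ]
pointer 0.91 [242.6 183.9] [ 0.5813 -0.0048  0.098 ]
mark 0.61 [205.8 170.2] [0.6606 0.0216 0.098 ]
vial_a 0.74 [196.9 263.9] [0.5275 0.1598 0.045 ]
vial_a 0.73 [328.5 190.6] [ 0.4824 -0.1608  0.045 ]
vial_a 0.7 [237.  304.5] [0.4175 0.1646 0.045 ]
vial_b 0.74 [196.9 263.9] [0.5275 0.1598 0.045 ]
vial_b 0.73 [328.5 190.6] [ 0.4824 -0.1608  0.045 ]
vial_b 0.7 [237.  304.5] [0.4175 0.1646 0.045 ]
wheel 0.78 [254.1 211. ] [0.5136 0.0309 0.1   ]
stage 0.79 [241.6 180.2] [ 0.5887 -0.0092  0.1   ]
drive 0.94 [236.6 211.5] [0.5615 0.0299 0.06  ]
[[-7.66855684e-06 -3.61449296e-01 -9.32391767e-01]
 [-2.94388923e-05 -9.32391766e-01  3.61449296e-01]
 [-1.00000000e+00  3.02203753e-05 -3.49056764e-06]] 1.0
```

View pics/t0.png

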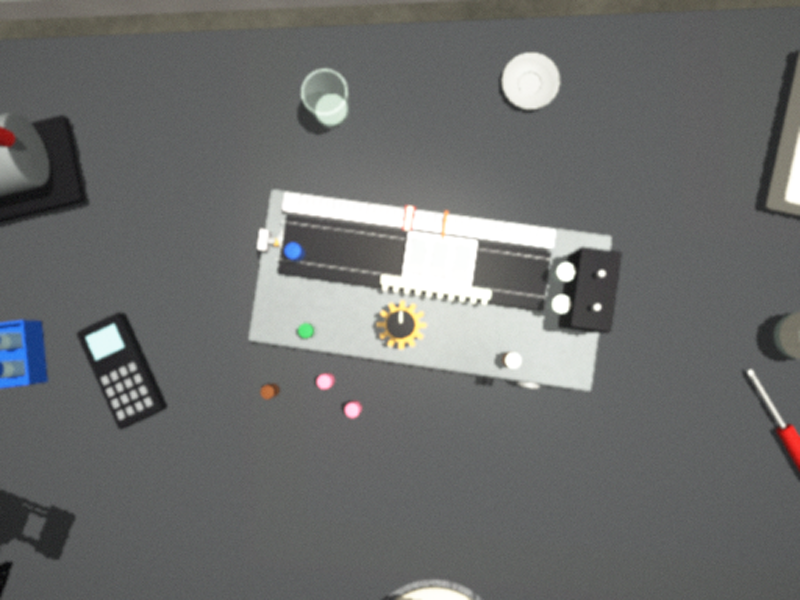

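View pics/s0.png

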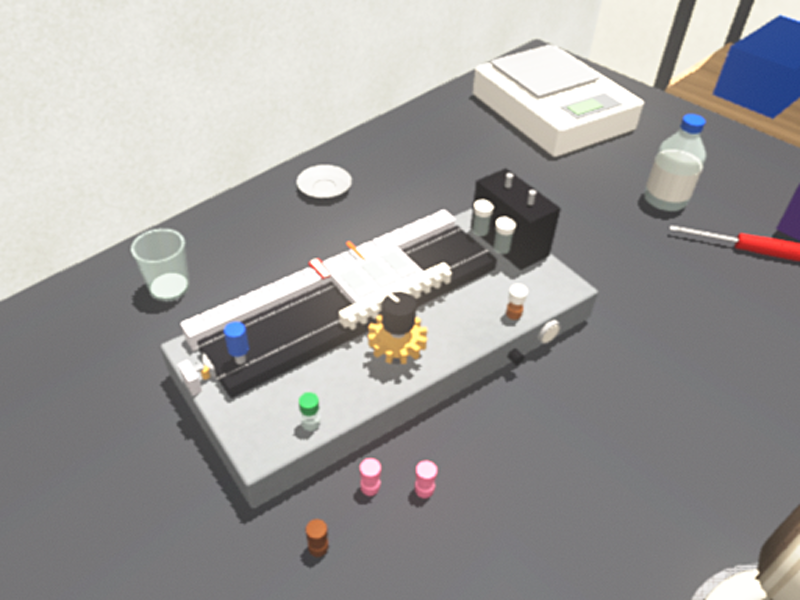

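The top view shows the base at a yaw of about -8°, with the blue knob at (187,161), the hand knob at (257,207), the orange pointer at (285,142) and the clip stripe at (262,139) in native pixels. The networks' selector_knob hit is wrong, because it lands on the whole saddle. The side view agrees with the top view: vial_b (green cap) stands on the left and vial_a (white cap, amber) on the right.

I'll fit the base pose to both views.

```bash
cat > fit.py <<'E'
from h import *
from scipy.optimize import least_squares
P={n:viewer.capture(n) for n in('top','side')}
def blob(p,lo,hi,c,rad=25):
    h=cv2.cvtColor(np.ascontiguousarray(p['image']),cv2.COLOR_RGB2HSV);m=cv2.inRange(h,np.array(lo),np.array(hi))
    v,u=np.nonzero(m);k=np.hypot(u-c[0],v-c[1])<rad;return np.array([u[k].mean(),v[k].mean()]),k.sum()
s=1.5625
obs=[]
for n,b,g,k,cs in [('top',(187,161),(257,207),(401,323),[(273,190,127,230),(612,236,127,-290),(592,390,-107,-290),(249,342,-107,230)]),
             ('side',(151,216),(255,215),(399,313),[(165,345,127,230),(245,490,-107,230),(597,292,-107,-290)])]:
    p=P[n];ub,nb=blob(p,(100,120,60),(130,255,255),b);print(n,'blue',ub,nb);obs.append((p,ub,(.030,.165,.118),1.))
    obs.append((p,np.array(k)/s,(-.05,0,.142),.7))
    for c in cs: obs.append((p,np.array(c[:2])/s,(c[2]/1e3,c[3]/1e3,.06),.5))
def W(q,X): c,sn=np.cos(q[2]),np.sin(q[2]); return np.array([q[0]+c*X[0]-sn*X[1],q[1]+sn*X[0]+c*X[1],X[2]])
f=lambda q:np.concatenate([w*(px(p,W(q,X))-u) for p,u,X,w in obs])
if __name__=='__main__':
    o=least_squares(f,[.56,.02,-.13],loss='soft_l1');q=o.x;print('pose',q.round(4),np.degrees(q[2]))
    for p,u,X,w in obs: print(X,(px(p,W(q,X))-u).round(1))
    np.save('q.npy',q)
    print('sel',W(q,(.03,.165,.118)).round(4),'grip',W(q,(-.05,0,.137)).round(4))
    im=[]
    for n,c in(('top',(270,160)),('side',(215,185))):
        i=P[n]['image'][c[1]-50:c[1]+50,c[0]-65:c[0]+65,::-1];im.append(cv2.resize(i,None,fx=6,fy=6,interpolation=cv2.INTER_CUBIC)[:300 if n=='top' else 300])
    cv2.imwrite('pics/c0.png',np.vstack(im))
E
python3 fit.py
```

```text
top blue [187.69105691 160.49593496] 123
side blue [150.91729323 216.33082707] 266
pose [ 0.558   0.0271 -0.1674] -9.59053416650045
(0.03, 0.165, 0.118) [0.9 0.7]
(-0.05, 0, 0.142) [-0.3  0.6]
(0.127, 0.23, 0.06) [-2.  -1.3]
(0.127, -0.29, 0.06) [ 0.4 -0.5]
(-0.107, -0.29, 0.06) [-0.6  1. ]
(-0.107, 0.23, 0.06) [-1.6 -1.2]
(0.03, 0.165, 0.118) [0.2 1.1]
(-0.05, 0, 0.142) [-0.5 -2.7]
(0.127, 0.23, 0.06) [-4.4 -0.4]
(-0.107, 0.23, 0.06) [ 0.5 -2.5]
(-0.107, -0.29, 0.06) [ 1.1 -0.7]
sel [0.615  0.1848 0.118 ] grip [0.5087 0.0355 0.137 ]
```

View pics/c0.png

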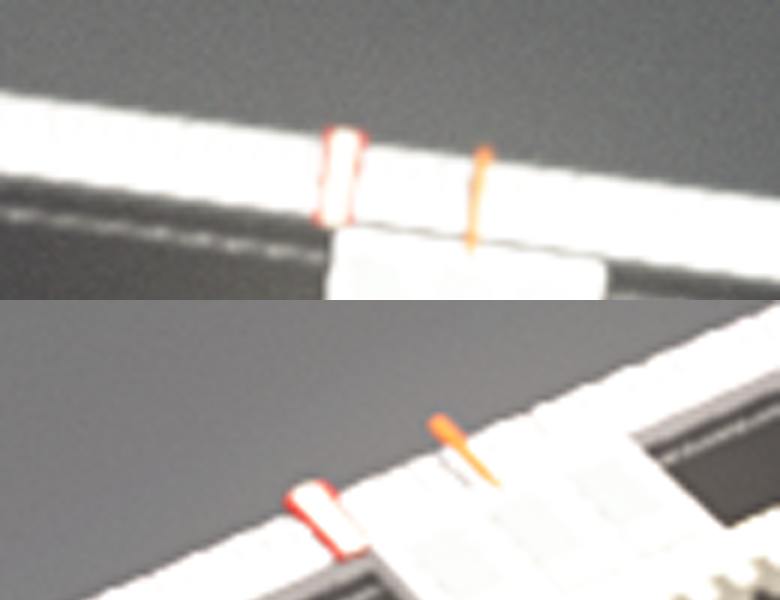

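The crop shows the red clip's stripe at native pixel (261.8,139.5) and the pointer at (284.8,142.8) in the top view, roughly 50 mm apart. The base fit is consistent to about 2–3 px. Next I'll work out the approach for pushing the blue knob with shut fingers from its +x side.

```bash
cat > go.py <<'E'
import sys
from h import *
from scipy.spatial.transform import Rotation as Ro
def plan(bx,by,z,ang=0):
    q=np.load('q.npy');s=r.sense();R=np.array(s['ee_rot']);a=q[2]
    c,sn=np.cos(a),np.sin(a);W=np.array([q[0]+c*bx-sn*by,q[1]+sn*bx+c*by,z])
    t=a+np.radians(ang);B=np.array([[np.cos(t),-np.sin(t),0],[np.sin(t),np.cos(t),0],[0,0,1]])
    G=B@np.array([[0,0,-1],[0,-1,0],[-1,0,0]]).astype(float)
    d=R.T@(W-s['tcp_pos']);v=Ro.from_matrix(R.T@G).as_rotvec()
    print('txyz',(d/.75).round(4),'axyz',(v/np.pi).round(4),'world',W.round(4))
def state():
    q=np.load('q.npy');s=r.sense();a=q[2];B=np.array([[np.cos(a),-np.sin(a)],[np.sin(a),np.cos(a)]])
    print('t',round(s['time_s'],2),'base',(B.T@(np.array(s['tcp_pos'])[:2]-q[:2])*1e3).round(1),'z',round(s['tcp_pos'][2],4),'w',round(s['gripper_width'],3),'F',np.round(s['wrist_force'],1),'j',np.round(s['joints'],0))
if __name__=='__main__':
    state();plan(*map(float,sys.argv[1:]))
E
python3 go.py .064 .165 .200; python3 -c "
from fit import *
p=P['top'];q=np.load('q.npy');a=q[2]
A=at(p,(284.8,142.8),.098);B=at(p,(261.8,139.5),.098)
e=np.array([-np.sin(a),np.cos(a)]);print((B-A)[:2]@e,(A[:2]-q[:2])@e)"
```

```text
t 1.1 base [-420.   492.5] z 0.2415 w 1.0 F [ 0.2 -0.4  0.8] j [ 84.  22.   0.  -0. -68. -15.]
txyz [ 0.0554  0.2981 -0.72  ] axyz [-0.0644  0.     -0.    ] world [0.6486 0.1792 0.2   ]
top blue [187.784 160.472] 125
side blue [150.89138577 216.3258427 ] 267
0.052485840546303245 -0.040885284665133574
```

>>> {"name": "play_rows", "arguments": {"commands": [{"fingers": 1, "tx": 0, "ty": 0.298, "tz": -0.72, "ax": -0.0644, "ay": 0, "az": 0}, {"fingers": 1, "tx": 0, "ty": 0.298, "tz": -0.72, "ax": -0.0644, "ay": 0, "az": 0}, {"fingers": 1, "tx": 0, "ty": 0.298, "tz": -0.72, "ax": -0.0644, "ay": 0, "az": 0}, {"fingers": 1, "tx": 0, "ty": 0.298, "tz": -0.72, "ax": -0.0644, "ay": 0, "az": 0}, {"fingers": 1, "tx": 0, "ty": 0.298, "tz": -0.72, "ax": -0.0644, "ay": 0, "az": 0}]}}

```text
time_s: 1.62
tcp_pos: [0.3775, 0.4375, 0.2418]
ee_rot: [[0.0, -0.166, -0.986], [0.0, -0.986, 0.166], [-1.0, -0.0, -0.0]]
wrist_force: [0.3, -0.0, -0.7]
gripper_width: 0.708
```

```bash
python3 go.py .064 .165 .200
```

```text
t 1.62 base [-246.3  374.6] z 0.2418 w 0.708 F [ 0.3 -0.  -0.7] j [ 65.  17.  -6.   0. -66.  15.]
txyz [ 0.0557  0.2797 -0.4135] axyz [ 0.0002 -0.0001  0.0001] world [0.6486 0.1792 0.2   ]
```

>>> {"name": "play_rows", "arguments": {"commands": [{"fingers": 1, "tx": 0.0557, "ty": 0.28, "tz": -0.4135, "ax": 0, "ay": 0, "az": 0}, {"fingers": 1, "tx": 0.0557, "ty": 0.28, "tz": -0.4135, "ax": 0, "ay": 0, "az": 0}, {"fingers": 1, "tx": 0.0557, "ty": 0.28, "tz": -0.4135, "ax": 0, "ay": 0, "az": 0}, {"fingers": 1, "tx": 0.0557, "ty": 0.28, "tz": -0.4135, "ax": 0, "ay": 0, "az": 0}, {"fingers": 1, "tx": 0.0557, "ty": 0.28, "tz": -0.4135, "ax": 0, "ay": 0, "az": 0}]}}

```text
time_s: 2.03
tcp_pos: [0.5275, 0.2943, 0.2186]
ee_rot: [[0.001, -0.166, -0.986], [0.0, -0.986, 0.166], [-1.0, -0.0, -0.0]]
wrist_force: [-0.7, 0.7, 0.3]
gripper_width: 0.327
```

```bash
python3 go.py .064 .165 .200
```

```text
t 2.03 base [-74.6 258.3] z 0.2186 w 0.327 F [-0.7  0.7  0.3] j [ 45.  21.  -5.   0. -64.  36.]
txyz [ 0.0248  0.1245 -0.1847] axyz [ 0.0001 -0.0001  0.0002] world [0.6486 0.1792 0.2   ]
```

>>> {"name": "play_rows", "arguments": {"commands": [{"fingers": 1, "tx": 0.025, "ty": 0.1245, "tz": -0.185, "ax": 0, "ay": 0, "az": 0}, {"fingers": 1, "tx": 0.025, "ty": 0.1245, "tz": -0.185, "ax": 0, "ay": 0, "az": 0}, {"fingers": 1, "tx": 0.025, "ty": 0.1245, "tz": -0.185, "ax": 0, "ay": 0, "az": 0}, {"fingers": 1, "tx": 0.025, "ty": 0.1245, "tz": -0.185, "ax": 0, "ay": 0, "az": 0}, {"fingers": 1, "tx": 0.025, "ty": 0.1245, "tz": -0.185, "ax": 0, "ay": 0, "az": 0}]}}

```text
time_s: 2.45
tcp_pos: [0.6509, 0.1753, 0.1976]
ee_rot: [[-0.001, -0.173, -0.985], [-0.002, -0.985, 0.173], [-1.0, 0.002, 0.001]]
wrist_force: [-0.0, 0.3, -0.6]
gripper_width: 0.015
```

```bash
python3 go.py .064 .165 .124
python3 - <<'E'
from h import *
s=r.sense();p=wristcal(viewer.capture('wrist'),s)
q=np.load('q.npy');a=q[2]
i=np.ascontiguousarray(p['image'][:,:,::-1])
for X in [(.03,.165,.136),(.018,.165,.136),(.042,.165,.136),(-.05,0,.152)]:
    W=np.array([q[0]+np.cos(a)*X[0]-np.sin(a)*X[1],q[1]+np.sin(a)*X[0]+np.cos(a)*X[1],X[2]]);u=px(p,W);print(u.round(0));cv2.circle(i,tuple(int(v) for v in u),2,(0,255,0),-1)
cv2.imwrite('pics/w0.png',cv2.resize(i,(768,576)))
E
```

```text
t 2.45 base [ 67.  161.6] z 0.1976 w 0.015 F [-0.   0.3 -0.6] j [ 29.  29.   5.   0. -66.  51.]
txyz [ 0.0981 -0.0047  0.0039] axyz [-0.0022  0.0003 -0.0007] world [0.6486 0.1792 0.124 ]
[250. 265.]
[251. 281.]
[250. 249.]
[486. 377.]
```

View pics/w0.png

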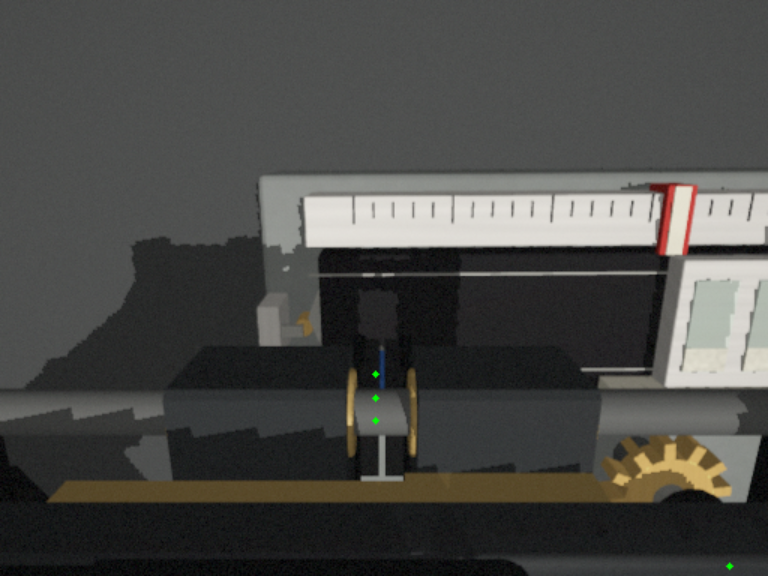

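The wrist view shows the knob's +x edge in the slit between the fingers, at scaled (382,345–388), which agrees with the fit. I'll go down beside it.

>>> {"name": "play_rows", "arguments": {"commands": [{"fingers": 1, "tx": 0.04, "ty": -0.004, "tz": 0, "ax": -0.002, "ay": 0, "az": 0}, {"fingers": 1, "tx": 0.08, "ty": -0.004, "tz": 0, "ax": -0.002, "ay": 0, "az": 0}, {"fingers": 1, "tx": 0.098, "ty": -0.004, "tz": 0, "ax": -0.002, "ay": 0, "az": 0}, {"fingers": 1, "tx": 0.098, "ty": -0.004, "tz": 0, "ax": -0.002, "ay": 0, "az": 0}, {"fingers": 1, "tx": 0.098, "ty": -0.004, "tz": 0, "ax": -0.002, "ay": 0, "az": 0}]}}

```text
time_s: 2.92
tcp_pos: [0.6475, 0.1842, 0.1261]
ee_rot: [[-0.001, -0.159, -0.987], [-0.001, -0.987, 0.159], [-1.0, 0.001, 0.001]]
wrist_force: [-0.7, 0.6, 1.2]
gripper_width: 0.007
```

```bash
python3 go.py .052 .165 .124
```

```text
t 2.92 base [ 62.1 169.8] z 0.1261 w 0.007 F [-0.7  0.6  1.2] j [ 30.  32.  -1.   0. -58.  51.]
txyz [0.0028 0.0063 0.0136] axyz [ 0.0024  0.0002 -0.0003] world [0.6367 0.1812 0.124 ]
```

>>> {"name": "play_rows", "arguments": {"commands": [{"fingers": 1, "tx": 0.001, "ty": 0.005, "tz": 0.004, "ax": 0, "ay": 0, "az": 0}, {"fingers": 1, "tx": 0.001, "ty": 0.005, "tz": 0.008, "ax": 0, "ay": 0, "az": 0}, {"fingers": 1, "tx": 0.001, "ty": 0.005, "tz": 0.012, "ax": 0, "ay": 0, "az": 0}, {"fingers": 1, "tx": 0.001, "ty": 0.005, "tz": 0.012, "ax": 0, "ay": 0, "az": 0}, {"fingers": 1, "tx": 0.001, "ty": 0.005, "tz": 0.012, "ax": 0, "ay": 0, "az": 0}]}}

```text
time_s: 3.33
tcp_pos: [0.6386, 0.1816, 0.1265]
ee_rot: [[0.001, -0.16, -0.987], [0.001, -0.987, 0.16], [-1.0, -0.001, -0.001]]
wrist_force: [0.2, -0.2, 0.9]
gripper_width: 0.005
```

```bash
python3 go.py .046 .165 .124; python3 -c "import fit"
```

```text
t 3.33 base [ 53.7 165.7] z 0.1265 w 0.005 F [ 0.2 -0.2  0.9] j [ 30.  31.  -2.   0. -57.  51.]
txyz [0.0033 0.0009 0.0103] axyz [ 0.0021 -0.0004  0.0003] world [0.6308 0.1822 0.124 ]
top blue [188.5   165.375] 8
side blue [150.69516729 216.60966543] 269
```

>>> {"name": "play_rows", "arguments": {"commands": [{"fingers": 1, "tx": 0.002, "ty": 0, "tz": 0.002, "ax": 0.002, "ay": 0, "az": 0}, {"fingers": 1, "tx": 0.002, "ty": 0, "tz": 0.004, "ax": 0.002, "ay": 0, "az": 0}, {"fingers": 1, "tx": 0.002, "ty": 0, "tz": 0.006, "ax": 0.002, "ay": 0, "az": 0}, {"fingers": 1, "tx": 0.002, "ty": 0, "tz": 0.007, "ax": 0.002, "ay": 0, "az": 0}, {"fingers": 1, "tx": 0.002, "ty": 0, "tz": 0.007, "ax": 0.002, "ay": 0, "az": 0}]}}

```text
time_s: 3.85
tcp_pos: [0.6348, 0.182, 0.1239]
ee_rot: [[0.003, -0.167, -0.986], [0.0, -0.986, 0.167], [-1.0, -0.001, -0.003]]
wrist_force: [5.3, -1.1, -2.1]
gripper_width: 0.004
```

```bash
python3 go.py .046 .165 .124; python3 -c "import fit"
```

```text
t 3.85 base [ 50.  165.5] z 0.1239 w 0.004 F [ 5.3 -1.1 -2.1] j [ 30.  31.  -3.   0. -56.  50.]
txyz [-0.0002  0.0007  0.0053] axyz [ 0.     -0.001   0.0003] world [0.6308 0.1822 0.124 ]
top blue [nan nan] 0
side blue [150.98534799 216.91941392] 273fit.py:6: RuntimeWarning: Mean of empty slice.
  v,u=np.nonzero(m);k=np.hypot(u-c[0],v-c[1])<rad;return np.array([u[k].mean(),v[k].mean()]),k.sum()
  ret = ret.dtype.type(ret / rcount)
```

Contact is at about 5 N, as expected. I'll push on gently.

>>> {"name": "play_rows", "arguments": {"commands": [{"fingers": 1, "tx": 0, "ty": 0, "tz": 0.0015, "ax": 0, "ay": 0, "az": 0}, {"fingers": 1, "tx": 0, "ty": 0, "tz": 0.003, "ax": 0, "ay": 0, "az": 0}, {"fingers": 1, "tx": 0, "ty": 0, "tz": 0.0045, "ax": 0, "ay": 0, "az": 0}, {"fingers": 1, "tx": 0, "ty": 0, "tz": 0.006, "ax": 0, "ay": 0, "az": 0}, {"fingers": 1, "tx": 0, "ty": 0, "tz": 0.006, "ax": 0, "ay": 0, "az": 0}]}}

```text
time_s: 4.37
tcp_pos: [0.6295, 0.1829, 0.1238]
ee_rot: [[0.001, -0.167, -0.986], [0.0, -0.986, 0.167], [-1.0, -0.0, -0.001]]
wrist_force: [1.2, -0.2, -1.1]
gripper_width: 0.002
```

```bash
python3 go.py .042 .165 .124; python3 -c "import fit" 2>/dev/null
```

```text
t 4.37 base [ 44.5 165.5] z 0.1238 w 0.002 F [ 1.2 -0.2 -1.1] j [ 30.  30.  -4.   0. -56.  50.]
txyz [-0.0002  0.0007  0.0034] axyz [-0.0001 -0.0003  0.0001] world [0.6269 0.1828 0.124 ]
top blue [nan nan] 0
side blue [152.54703833 219.1533101 ] 287
```

>>> {"name": "play_rows", "arguments": {"commands": [{"fingers": 1, "tx": 0, "ty": 0, "tz": 0.001, "ax": 0, "ay": 0, "az": 0}, {"fingers": 1, "tx": 0, "ty": 0, "tz": 0.0015, "ax": 0, "ay": 0, "az": 0}, {"fingers": 1, "tx": 0, "ty": 0, "tz": 0.0015, "ax": 0, "ay": 0, "az": 0}]}}

```text
time_s: 4.72
tcp_pos: [0.6273, 0.1832, 0.1239]
ee_rot: [[-0.001, -0.167, -0.986], [-0.0, -0.986, 0.167], [-1.0, 0.0, 0.001]]
wrist_force: [-0.0, -0.1, -0.1]
gripper_width: 0.007
```

```bash
python3 go.py .068 .165 .24; python3 - 2>/dev/null <<'E'
from fit import *
q=np.load('q.npy')
for d in(0,.006,.0114,.019): print(d,px(P['side'],W(q,(.03-d,.165,.118)))-px(P['side'],W(q,(.03,.165,.118))))
E
```

```text
t 4.72 base [ 42.4 165.4] z 0.1239 w 0.007 F [-0.  -0.1 -0.1] j [ 30.  30.  -4.  -0. -56.  50.]
txyz [-0.1548  0.0006 -0.034 ] axyz [ 0.      0.0002 -0.0001] world [0.6525 0.1785 0.24  ]
top blue [nan nan] 0
side blue [153.63793103 220.60344828] 290
0 [0. 0.]
0.006 [1.54229357 2.13566513]
0.0114 [2.94178128 4.07358225]
0.019 [4.93001754 6.82675904]
```

The side view shows the knob shifted (2.7,4.3) px, about 11.5 mm, so the selector is past over-centre and waiting tooth on tooth. The wrist force is now 0. I'll retreat and go to the hand knob.

>>> {"name": "play_rows", "arguments": {"commands": [{"fingers": 0.9, "tx": 0, "ty": 0, "tz": -0.014, "ax": 0, "ay": 0, "az": 0}, {"fingers": 0.9, "tx": -0.04, "ty": 0, "tz": -0.016, "ax": 0, "ay": 0, "az": 0}, {"fingers": 0.9, "tx": -0.09, "ty": 0, "tz": -0.016, "ax": 0, "ay": 0, "az": 0}, {"fingers": -1, "tx": -0.11, "ty": 0.03, "tz": 0.03, "ax": 0.04, "ay": 0, "az": 0}, {"fingers": -1, "tx": -0.11, "ty": 0.06, "tz": 0.06, "ax": 0.08, "ay": 0, "az": 0}]}}

```text
time_s: 5.23
tcp_pos: [0.5777, 0.1476, 0.2107]
ee_rot: [[0.008, -0.409, -0.912], [0.003, -0.912, 0.409], [-1.0, -0.006, -0.006]]
wrist_force: [-0.3, 0.1, -0.2]
gripper_width: 0.129
```

```bash
python3 go.py -.05 0 .2 -80
```

```text
t 5.23 base [ -0.6 122.1] z 0.2107 w 0.129 F [-0.3  0.1 -0.2] j [ 30.  20.  -7.   0. -62.  36.]
txyz [0.013  0.1743 0.0229] axyz [ 0.3635 -0.0006  0.0029] world [0.5087 0.0355 0.2   ]
```

>>> {"name": "play_rows", "arguments": {"commands": [{"fingers": -1, "tx": 0.008, "ty": 0.174, "tz": 0.023, "ax": 0.364, "ay": 0, "az": 0}, {"fingers": -1, "tx": 0.008, "ty": 0.174, "tz": 0.023, "ax": 0.364, "ay": 0, "az": 0}, {"fingers": -1, "tx": 0.008, "ty": 0.174, "tz": 0.023, "ax": 0.364, "ay": 0, "az": 0}, {"fingers": -1, "tx": 0.008, "ty": 0.174, "tz": 0.023, "ax": 0.364, "ay": 0, "az": 0}, {"fingers": -1, "tx": 0.008, "ty": 0.174, "tz": 0.023, "ax": 0.364, "ay": 0, "az": 0}]}}

```text
time_s: 5.65
tcp_pos: [0.5051, 0.0317, 0.2009]
ee_rot: [[-0.0, -0.868, -0.496], [0.0, -0.496, 0.868], [-1.0, 0.0, 0.0]]
wrist_force: [1.0, 0.3, -0.4]
gripper_width: 0.498
```

```bash
python3 go.py -.05 0 .2 -80
```

```text
t 5.65 base [-52.9  -4.3] z 0.2009 w 0.498 F [ 1.   0.3 -0.4] j [ 22.  13. -19.  -0. -58.   8.]
txyz [ 0.0013 -0.0066  0.002 ] axyz [ 1.631e-01  1.000e-04 -1.000e-04] world [0.5087 0.0355 0.2   ]
```

>>> {"name": "play_rows", "arguments": {"commands": [{"fingers": -1, "tx": 0, "ty": 0, "tz": 0, "ax": 0.163, "ay": 0, "az": 0}, {"fingers": -1, "tx": 0, "ty": 0, "tz": 0, "ax": 0.163, "ay": 0, "az": 0}, {"fingers": -1, "tx": 0, "ty": 0, "tz": 0, "ax": 0.163, "ay": 0, "az": 0}, {"fingers": -1, "tx": 0, "ty": 0, "tz": 0, "ax": 0.163, "ay": 0, "az": 0}, {"fingers": -1, "tx": 0, "ty": 0, "tz": 0, "ax": 0.163, "ay": 0, "az": 0}]}}

```text
time_s: 6.07
tcp_pos: [0.5071, 0.0339, 0.2006]
ee_rot: [[0.0, -1.0, -0.014], [0.0, -0.014, 1.0], [-1.0, -0.0, 0.0]]
wrist_force: [-0.2, 0.4, -0.2]
gripper_width: 0.875
```

```bash
python3 go.py -.05 0 .137 -80;python3 - <<'E'
from h import *
s=r.sense();p=wristcal(viewer.capture('wrist'),s)
q=np.load('q.npy');a=q[2]
i=np.ascontiguousarray(p['image'][:,:,::-1])
for X in [(-.05,0,.152),(-.03,0,.152),(-.05,.02,.152),(-.07,0,.152),(-.05,-.02,.152)]:
    W=np.array([q[0]+np.cos(a)*X[0]-np.sin(a)*X[1],q[1]+np.sin(a)*X[0]+np.cos(a)*X[1],X[2]]);u=px(p,W);print(u.round(0));cv2.circle(i,tuple(int(v) for v in u),2,(0,255,0),-1)
cv2.imwrite('pics/w1.png',cv2.resize(i,(768,576)))
E
```

```text
t 6.07 base [-51.3  -1.8] z 0.2006 w 0.875 F [-0.2  0.4 -0.2] j [ 22.  13. -19.  -0. -58. -21.]
txyz [ 0.0848 -0.0022  0.002 ] axyz [0.002 0.    0.   ] world [0.5087 0.0355 0.137 ]
[251. 223.]
[219. 218.]
[245. 252.]
[283. 228.]
[257. 192.]
```

View pics/w1.png

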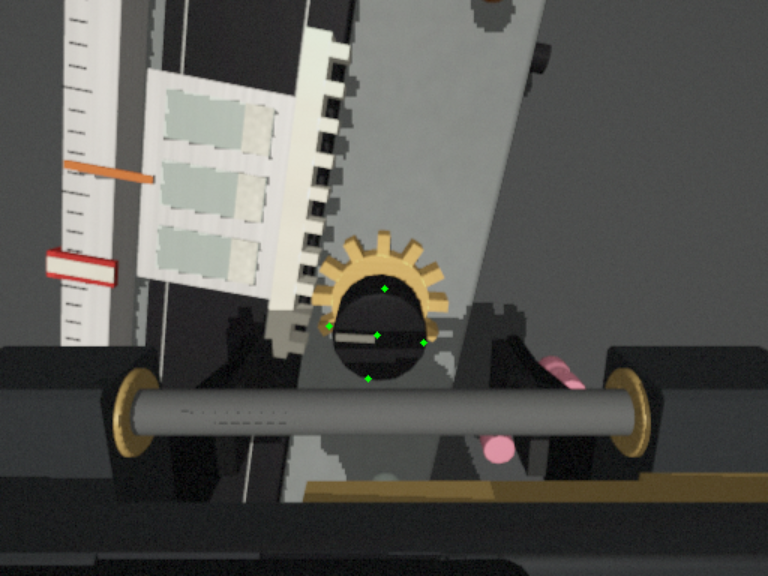

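The wrist view shows the hand knob centred at scaled (380,335), as predicted. The pointer is at (108,172) and the clip stripe at (82,268). I'll go down and grip.

>>> {"name": "play_rows", "arguments": {"commands": [{"fingers": -1, "tx": 0.03, "ty": -0.001, "tz": 0.002, "ax": 0, "ay": 0, "az": 0}, {"fingers": -1, "tx": 0.06, "ty": -0.001, "tz": 0.002, "ax": 0, "ay": 0, "az": 0}, {"fingers": -1, "tx": 0.085, "ty": -0.001, "tz": 0.002, "ax": 0, "ay": 0, "az": 0}, {"fingers": -1, "tx": 0.085, "ty": -0.001, "tz": 0.002, "ax": 0, "ay": 0, "az": 0}, {"fingers": 0, "tx": 0.085, "ty": -0.001, "tz": 0.002, "ax": 0, "ay": 0, "az": 0}]}}

```text
time_s: 6.53
tcp_pos: [0.5077, 0.0353, 0.1363]
ee_rot: [[-0.002, -1.0, -0.019], [-0.001, -0.019, 1.0], [-1.0, 0.002, -0.001]]
wrist_force: [0.9, 1.2, 0.4]
gripper_width: 0.968
```

>>> {"name": "play_rows", "arguments": {"commands": [{"fingers": 1, "tx": 0, "ty": 0, "tz": 0, "ax": 0, "ay": 0, "az": 0}, {"fingers": 1, "tx": 0, "ty": 0, "tz": 0, "ax": 0, "ay": 0, "az": 0}, {"fingers": 1, "tx": 0, "ty": 0, "tz": 0, "ax": 0, "ay": 0, "az": 0}, {"fingers": 1, "tx": 0, "ty": 0, "tz": 0, "ax": 0, "ay": 0, "az": 0}, {"fingers": 1, "tx": 0, "ty": 0, "tz": 0, "ax": 0, "ay": 0, "az": 0}]}}

```text
time_s: 6.95
tcp_pos: [0.5082, 0.0356, 0.1374]
ee_rot: [[0.001, -1.0, -0.016], [0.0, -0.016, 1.0], [-1.0, -0.001, 0.0]]
wrist_force: [-0.4, -0.7, 1.0]
gripper_width: 0.634
```

>>> {"name": "play_rows", "arguments": {"commands": [{"fingers": 1, "tx": 0, "ty": 0, "tz": 0, "ax": 0, "ay": 0, "az": 0}, {"fingers": 1, "tx": 0, "ty": 0, "tz": 0, "ax": 0, "ay": 0, "az": 0}, {"fingers": 1, "tx": 0, "ty": 0, "tz": 0, "ax": 0, "ay": 0, "az": 0}, {"fingers": 1, "tx": 0, "ty": 0, "tz": 0, "ax": 0, "ay": 0, "az": 0}]}}

```text
time_s: 7.28
tcp_pos: [0.5081, 0.0355, 0.1369]
ee_rot: [[0.0, -1.0, -0.016], [0.0, -0.016, 1.0], [-1.0, -0.0, 0.0]]
wrist_force: [1.1, 1.2, 1.0]
gripper_width: 0.451
```

```bash
python3 go.py -.05 0 .137 -80; python3 -c "
from fit import *
print(r.sense()['moment'])"
```

```text
t 7.28 base [-50.6  -0.1] z 0.1369 w 0.451 F [1.1 1.2 1. ] j [ 22.  17. -24.   0. -49. -21.]
txyz [-0.0002 -0.0008 -0.0001] axyz [0.0029 0.     0.0001] world [0.5087 0.0355 0.137 ]
top blue [186.86178862 165.53658537] 123
side blue [153.92565056 220.57620818] 269
[ 0.15336446 -0.0132119  -0.02700001]
```

>>> {"name": "play_rows", "arguments": {"commands": [{"fingers": 1, "tx": 0, "ty": 0, "tz": 0, "ax": -0.012, "ay": 0, "az": 0}, {"fingers": 1, "tx": 0, "ty": 0, "tz": 0, "ax": -0.024, "ay": 0, "az": 0}, {"fingers": 1, "tx": 0, "ty": 0, "tz": 0, "ax": -0.036, "ay": 0, "az": 0}, {"fingers": 1, "tx": 0, "ty": 0, "tz": 0, "ax": -0.048, "ay": 0, "az": 0}, {"fingers": 1, "tx": 0, "ty": 0, "tz": 0, "ax": -0.06, "ay": 0, "az": 0}]}}

```text
time_s: 7.8
tcp_pos: [0.5082, 0.0355, 0.1368]
ee_rot: [[0.0, -0.979, -0.205], [0.0, -0.205, 0.979], [-1.0, -0.0, -0.0]]
wrist_force: [1.5, -0.5, 1.4]
gripper_width: 0.45
```

```bash
python3 go.py -.05 0 .137 -80; python3 -c "
from fit import *
print(r.sense()['moment'])"
```

```text
t 7.8 base [-50.5  -0.1] z 0.1368 w 0.45 F [ 1.5 -0.5  1.4] j [ 22.  17. -24.   0. -49. -10.]
txyz [-0.0002 -0.0006 -0.0001] axyz [ 0.0634 -0.      0.0002] world [0.5087 0.0355 0.137 ]
top blue [186.31967213 168.92622951] 122
side blue [155.86131387 223.26277372] 274
[ 0.02668863 -0.09456802 -0.07118524]
```

>>> {"name": "play_rows", "arguments": {"commands": [{"fingers": 1, "tx": 0, "ty": 0, "tz": 0, "ax": -0.012, "ay": 0, "az": 0}, {"fingers": 1, "tx": 0, "ty": 0, "tz": 0, "ax": -0.024, "ay": 0, "az": 0}, {"fingers": 1, "tx": 0, "ty": 0, "tz": 0, "ax": -0.036, "ay": 0, "az": 0}, {"fingers": 1, "tx": 0, "ty": 0, "tz": 0, "ax": -0.048, "ay": 0, "az": 0}, {"fingers": 1, "tx": 0, "ty": 0, "tz": 0, "ax": -0.055, "ay": 0, "az": 0}]}}

```text
time_s: 8.32
tcp_pos: [0.5083, 0.0355, 0.1369]
ee_rot: [[0.001, -0.93, -0.369], [0.0, -0.369, 0.93], [-1.0, -0.001, -0.0]]
wrist_force: [0.7, -0.5, 1.8]
gripper_width: 0.453
```

```bash
python3 go.py -.05 0 .137 -80; python3 -c "
from fit import *
print(r.sense()['moment'])"
```

```text
t 8.32 base [-50.4  -0. ] z 0.1369 w 0.453 F [ 0.7 -0.5  1.8] j [ 22.  17. -24.   0. -49.  -1.]
txyz [-0.0001 -0.0004 -0.0002] axyz [0.1179 0.     0.0003] world [0.5087 0.0355 0.137 ]
top blue [186.20833333 168.91666667] 120
side blue [155.84 223.28] 275
[-0.07128546 -0.30036225 -0.0348952 ]
```

The selector has snapped fully home: the side view shows a shift of (4.9,6.9) px against the predicted (4.93,6.83) for 19 mm. Now I'll measure pointer against clip by colour.

```bash
cat > gap.py <<'E'
from h import *
import sys
q=np.load('q.npy');a=q[2];e=np.array([-np.sin(a),np.cos(a)]);ex=np.array([np.cos(a),np.sin(a)])
def base(p,uv,z): d=at(p,uv,z)[:2]-q[:2]; return d@ex,d@e
def gap(p,zc=.098):
    h=cv2.cvtColor(np.ascontiguousarray(p['image']),cv2.COLOR_RGB2HSV)
    out=[]
    for lo,hi in (((7,90,120),(20,255,255)),((0,90,80),(6,255,255)),((172,90,80),(180,255,255))):
        v,u=np.nonzero(cv2.inRange(h,np.array(lo),np.array(hi)))
        B=np.array([base(p,(x,y),.098) for x,y in zip(u,v)]).reshape(-1,2)
        out.append(B[(B[:,0]>.075)&(B[:,0]<.145)&(B[:,1]>-.07)&(B[:,1]<.06)] if len(B) else B)
    o=out[0];rd=np.vstack(out[1:]);
    if len(o) and len(rd):
        print(len(o),len(rd),'pointer y med %.1f  x %.0f..%.0f | red y %.1f..%.1f mid %.1f'%(np.median(o[:,1])*1e3,*(np.percentile(o[:,0],[5,95])*1e3),*(np.percentile(rd[:,1],[3,97])*1e3),np.percentile(rd[:,1],[3,97]).mean()*1e3))
    else: print(len(o),len(rd))
for n in('top','side','wrist'):
    s=r.sense();p=viewer.capture(n)
    if n=='wrist': p=wristcal(p,s);cv2.imwrite('pics/wl.png',cv2.resize(p['image'][:,:,::-1],(768,576)))
    print(n,end=' ');gap(p)
    if n=='top': cv2.imwrite('pics/tl.png',cv2.resize(p['image'][90:210,190:340,::-1],(750,600),interpolation=cv2.INTER_CUBIC))
E
python3 gap.py
```

```text
top 20 7 pointer y med -34.0  x 77..93 | red y 6.5..20.6 mid 13.5
side 36 12 pointer y med -29.9  x 76..94 | red y 7.3..23.2 mid 15.3
wrist 527 416 pointer y med -33.3  x 76..101 | red y 4.5..18.8 mid 11.7
```

>>> {"name": "play_rows", "arguments": {"commands": [{"fingers": 1, "tx": 0, "ty": 0, "tz": 0, "ax": -0.025, "ay": 0, "az": 0}, {"fingers": 1, "tx": 0, "ty": 0, "tz": 0, "ax": -0.05, "ay": 0, "az": 0}, {"fingers": 1, "tx": 0, "ty": 0, "tz": 0, "ax": -0.075, "ay": 0, "az": 0}, {"fingers": 1, "tx": 0, "ty": 0, "tz": 0, "ax": -0.1, "ay": 0, "az": 0}, {"fingers": 1, "tx": 0, "ty": 0, "tz": 0, "ax": -0.12, "ay": 0, "az": 0}]}}

```text
time_s: 8.98
tcp_pos: [0.5084, 0.0356, 0.1369]
ee_rot: [[0.001, -0.727, -0.687], [0.0, -0.687, 0.727], [-1.0, -0.001, -0.001]]
wrist_force: [1.3, 0.1, 0.8]
gripper_width: 0.455
```

```bash
python3 gap.py; python3 go.py -.05 0 .137 -80
```

```text
top 20 5 pointer y med -22.5  x 76..96 | red y 6.5..20.3 mid 13.4
side 0 0
wrist 180 660 pointer y med -21.3  x 76..83 | red y 5.3..19.4 mid 12.4
t 9.13 base [-50.3   0.1] z 0.1369 w 0.451 F [ 1.6 -0.   0.4] j [ 22.  17. -24.   0. -49.  21.]
txyz [-0.0002 -0.0001 -0.0004] axyz [ 2.375e-01 -1.000e-04  3.000e-04] world [0.5087 0.0355 0.137 ]
```

>>> {"name": "play_rows", "arguments": {"commands": [{"fingers": 1, "tx": 0, "ty": 0, "tz": 0, "ax": -0.03, "ay": 0, "az": 0}, {"fingers": 1, "tx": 0, "ty": 0, "tz": 0, "ax": -0.06, "ay": 0, "az": 0}, {"fingers": 1, "tx": 0, "ty": 0, "tz": 0, "ax": -0.09, "ay": 0, "az": 0}, {"fingers": 1, "tx": 0, "ty": 0, "tz": 0, "ax": -0.12, "ay": 0, "az": 0}, {"fingers": 1, "tx": 0, "ty": 0, "tz": 0, "ax": -0.14, "ay": 0, "az": 0}]}}

```text
time_s: 9.55
tcp_pos: [0.5086, 0.0358, 0.1369]
ee_rot: [[0.002, -0.366, -0.931], [0.001, -0.931, 0.366], [-1.0, -0.001, -0.001]]
wrist_force: [2.3, -0.1, 0.4]
gripper_width: 0.452
```

>>> {"name": "play_rows", "arguments": {"commands": [{"fingers": 1, "tx": 0, "ty": 0, "tz": 0, "ax": -0.03, "ay": 0, "az": 0}, {"fingers": 1, "tx": 0, "ty": 0, "tz": 0, "ax": -0.06, "ay": 0, "az": 0}, {"fingers": 1, "tx": 0, "ty": 0, "tz": 0, "ax": -0.09, "ay": 0, "az": 0}, {"fingers": 1, "tx": 0, "ty": 0, "tz": 0, "ax": -0.12, "ay": 0, "az": 0}, {"fingers": 1, "tx": 0, "ty": 0, "tz": 0, "ax": -0.14, "ay": 0, "az": 0}]}}

```text
time_s: 9.97
tcp_pos: [0.5086, 0.036, 0.1369]
ee_rot: [[0.002, 0.065, -0.998], [0.001, -0.998, -0.065], [-1.0, -0.001, -0.002]]
wrist_force: [2.4, 1.0, 0.6]
gripper_width: 0.454
```

```bash
python3 gap.py; python3 go.py -.05 0 .137 -80
```

```text
top 27 4 pointer y med 5.1  x 77..98 | red y 6.6..20.3 mid 13.5
side 6 9 pointer y med 2.8  x 97..104 | red y 6.5..22.2 mid 14.4
wrist 0 0
t 10.12 base [-50.2   0.5] z 0.1369 w 0.451 F [ 2.2  2.8 -0.1] j [ 22.  17. -24.  -0. -49.  71.]
txyz [-0.0002  0.0007 -0.0001] axyz [ 5.172e-01 -2.000e-04  6.000e-04] world [0.5087 0.0355 0.137 ]
```

View pics/wl.png

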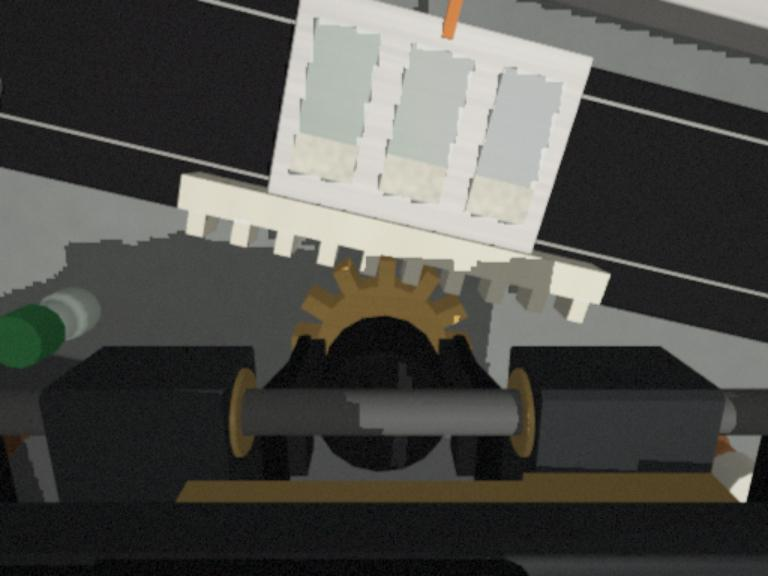

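The wrist view shows the gear in mesh with the rack. The pointer, at (452,20), is still some 6–8 mm short of the clip. I'll go a bit further, then let go and look from above.

>>> {"name": "play_rows", "arguments": {"commands": [{"fingers": 1, "tx": 0, "ty": 0, "tz": 0, "ax": -0.02, "ay": 0, "az": 0}, {"fingers": 1, "tx": 0, "ty": 0, "tz": 0, "ax": -0.04, "ay": 0, "az": 0}, {"fingers": 1, "tx": 0, "ty": 0, "tz": 0, "ax": -0.06, "ay": 0, "az": 0}, {"fingers": 1, "tx": 0, "ty": 0, "tz": 0, "ax": -0.066, "ay": 0, "az": 0}, {"fingers": 1, "tx": 0, "ty": 0, "tz": 0, "ax": -0.066, "ay": 0, "az": 0}]}}

```text
time_s: 10.53
tcp_pos: [0.5086, 0.036, 0.1369]
ee_rot: [[0.002, 0.266, -0.964], [0.001, -0.964, -0.266], [-1.0, -0.001, -0.002]]
wrist_force: [2.9, 2.9, -0.4]
gripper_width: 0.447
```

>>> {"name": "play_rows", "arguments": {"commands": [{"fingers": 0, "tx": 0, "ty": 0, "tz": 0, "ax": 0, "ay": 0, "az": 0}, {"fingers": -0.5, "tx": 0, "ty": 0, "tz": 0, "ax": 0, "ay": 0, "az": 0}, {"fingers": -0.5, "tx": 0, "ty": 0, "tz": 0, "ax": 0, "ay": 0, "az": 0}, {"fingers": -0.5, "tx": 0, "ty": 0, "tz": 0, "ax": 0, "ay": 0, "az": 0}, {"fingers": -0.5, "tx": 0, "ty": 0, "tz": 0, "ax": 0, "ay": 0, "az": 0}]}}

```text
time_s: 10.95
tcp_pos: [0.5073, 0.035, 0.1364]
ee_rot: [[-0.002, 0.267, -0.964], [-0.001, -0.964, -0.267], [-1.0, 0.0, 0.002]]
wrist_force: [-0.0, -0.5, -0.0]
gripper_width: 0.703
```

>>> {"name": "play_rows", "arguments": {"commands": [{"fingers": -0.5, "tx": -0.04, "ty": 0, "tz": 0, "ax": 0, "ay": 0, "az": 0}, {"fingers": -0.5, "tx": -0.08, "ty": 0, "tz": 0, "ax": 0, "ay": 0, "az": 0}, {"fingers": -0.5, "tx": -0.12, "ty": 0, "tz": 0, "ax": 0, "ay": 0, "az": 0}, {"fingers": -0.5, "tx": -0.15, "ty": 0, "tz": 0, "ax": 0, "ay": 0, "az": 0}, {"fingers": -0.5, "tx": -0.15, "ty": 0, "tz": 0, "ax": 0, "ay": 0, "az": 0}]}}

```text
time_s: 11.37
tcp_pos: [0.5104, 0.0357, 0.2547]
ee_rot: [[0.01, 0.268, -0.963], [0.002, -0.963, -0.268], [-1.0, 0.001, -0.01]]
wrist_force: [1.1, 0.7, 0.2]
gripper_width: 0.747
```

```bash
python3 gap.py; python3 go.py -.05 0 .25 0; python3 -c "
from fit import *"
```

```text
top 31 13 pointer y med 10.0  x 77..100 | red y 6.3..20.6 mid 13.4
side 19 29 pointer y med 10.2  x 77..99 | red y 6.6..24.4 mid 15.5
wrist 214 180 pointer y med 11.2  x 76..101 | red y 7.7..21.5 mid 14.6
t 11.52 base [-51.4  -0.4] z 0.2487 w 0.748 F [ 0.8 -0.3 -0.1] j [ 22.  10. -15.  -0. -65.  83.]
txyz [-0.0018  0.0003 -0.0019] axyz [0.1393 0.0004 0.    ] world [0.5087 0.0355 0.25  ]
top blue [186.2704918 168.8852459] 122
side blue [155.80514706 223.24264706] 272
```

View pics/wl.png

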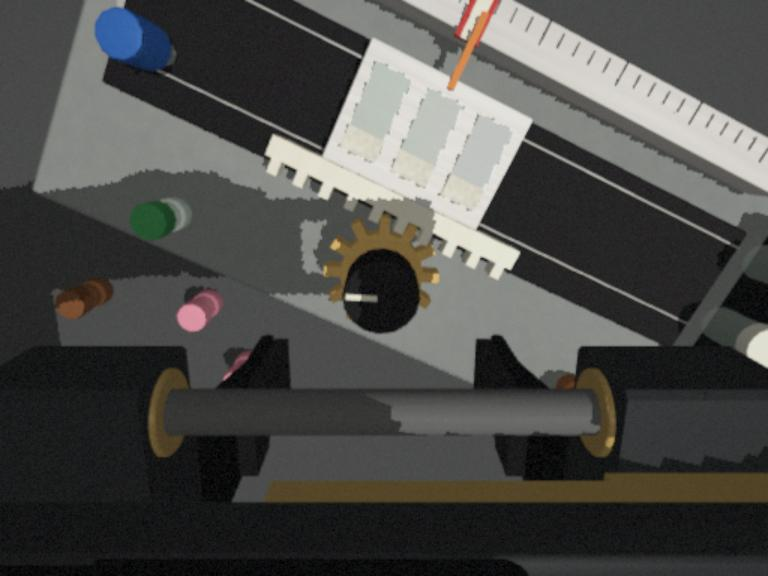

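All three views put the pointer about 3.4 mm short of the stripe's middle, at scaled (485,15) near the stripe's edge. I'll move the wrist camera right above it for a good measurement.

```bash
python3 go.py .01 .01 .25 0
```

```text
t 11.62 base [-51.5  -0.6] z 0.2478 w 0.751 F [-0.3 -0.3  0.4] j [ 22.  10. -15.  -0. -65.  83.]
txyz [-0.0032  0.022  -0.0803] axyz [ 0.1393  0.001  -0.0002] world [0.5695 0.0353 0.25  ]
```

>>> {"name": "play_rows", "arguments": {"commands": [{"fingers": -0.5, "tx": 0, "ty": 0.022, "tz": -0.08, "ax": 0.139, "ay": 0, "az": 0}, {"fingers": -0.5, "tx": 0, "ty": 0.022, "tz": -0.08, "ax": 0.139, "ay": 0, "az": 0}, {"fingers": -0.5, "tx": 0, "ty": 0.022, "tz": -0.08, "ax": 0.139, "ay": 0, "az": 0}, {"fingers": -0.5, "tx": 0, "ty": 0.022, "tz": -0.08, "ax": 0.139, "ay": 0, "az": 0}, {"fingers": -0.5, "tx": 0, "ty": 0.022, "tz": -0.08, "ax": 0.139, "ay": 0, "az": 0}]}}

```text
time_s: 12.03
tcp_pos: [0.5699, 0.0354, 0.2472]
ee_rot: [[-0.004, -0.167, -0.986], [-0.001, -0.986, 0.167], [-1.0, 0.002, 0.004]]
wrist_force: [0.3, -0.4, 0.1]
gripper_width: 0.75
```

```bash
python3 gap.py; python3 go.py -.05 0 .25 -40; python3 -c "
from h import *
s=r.sense();p=wristcal(viewer.capture('wrist'),s);q=np.load('q.npy');a=q[2]
u=px(p,np.array([q[0]+.1*np.cos(a)-.012*np.sin(a),q[1]+.1*np.sin(a)+.012*np.cos(a),.098]));print(u)
x,y=[int(v) for v in u];c=p['image'][max(0,y-50):y+50,x-65:x+65,::-1];cv2.imwrite('pics/c1.png',cv2.resize(c,None,fx=6,fy=6,interpolation=cv2.INTER_CUBIC))"
```

```text
top 11 0
side 19 29 pointer y med 10.2  x 77..99 | red y 6.6..24.4 mid 15.5
wrist 167 272 pointer y med 11.3  x 76..101 | red y 7.3..20.6 mid 13.9
t 12.18 base [10.2 10.3] z 0.2484 w 0.753 F [-0.4 -0.5 -0.2] j [ 20.  17.  -7.  -0. -67.  61.]
txyz [-0.002   0.0134  0.0804] axyz [ 0.2232  0.0004 -0.0004] world [0.5087 0.0355 0.25  ]
[253.35406059  77.19729754]
```

View pics/c1.png

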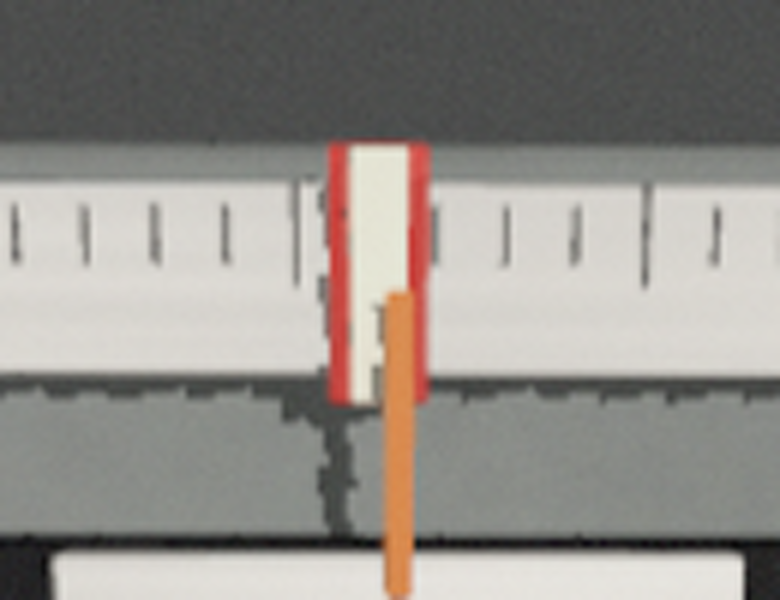

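The view straight from above shows the stripe from column 350 to 408 (8 mm) and the pointer centred at 399. That leaves it 2.8 mm short of the middle. I'll regrip and turn it 0.09 rad CCW.

>>> {"name": "play_rows", "arguments": {"commands": [{"fingers": -1, "tx": 0, "ty": 0.0136, "tz": 0.0804, "ax": 0, "ay": 0, "az": 0}, {"fingers": -1, "tx": 0, "ty": 0.0136, "tz": 0.0804, "ax": 0, "ay": 0, "az": 0}, {"fingers": -1, "tx": 0, "ty": 0.0136, "tz": 0.0804, "ax": 0, "ay": 0, "az": 0}, {"fingers": -1, "tx": 0, "ty": 0.0136, "tz": 0.0804, "ax": 0, "ay": 0, "az": 0}, {"fingers": -1, "tx": 0, "ty": 0.0136, "tz": 0.0804, "ax": 0, "ay": 0, "az": 0}]}}

```text
time_s: 12.65
tcp_pos: [0.5096, 0.0357, 0.2498]
ee_rot: [[0.002, -0.164, -0.986], [0.0, -0.986, 0.164], [-1.0, -0.001, -0.002]]
wrist_force: [-0.2, 0.6, 0.8]
gripper_width: 0.977
```

```bash
python3 go.py -.05 0 .137 0
```

```text
t 12.65 base [-49.1   0.4] z 0.2498 w 0.977 F [-0.2  0.6  0.8] j [ 22.  10. -15.   0. -65.  58.]
txyz [0.1504 0.0006 0.0014] axyz [ 0.0007 -0.0005  0.0002] world [0.5087 0.0355 0.137 ]
```

>>> {"name": "play_rows", "arguments": {"commands": [{"fingers": -1, "tx": 0.05, "ty": 0, "tz": 0, "ax": 0, "ay": 0, "az": 0}, {"fingers": -1, "tx": 0.1, "ty": 0, "tz": 0, "ax": 0, "ay": 0, "az": 0}, {"fingers": -1, "tx": 0.13, "ty": 0, "tz": 0, "ax": 0, "ay": 0, "az": 0}, {"fingers": -1, "tx": 0.15, "ty": 0, "tz": 0, "ax": 0, "ay": 0, "az": 0}, {"fingers": -1, "tx": 0.15, "ty": 0, "tz": 0, "ax": 0, "ay": 0, "az": 0}]}}

```text
time_s: 13.07
tcp_pos: [0.5076, 0.0349, 0.133]
ee_rot: [[-0.007, -0.166, -0.986], [-0.002, -0.986, 0.166], [-1.0, 0.003, 0.007]]
wrist_force: [0.0, -0.3, 0.2]
gripper_width: 1.002
```

>>> {"name": "play_rows", "arguments": {"commands": [{"fingers": 1, "tx": 0, "ty": 0, "tz": 0, "ax": 0, "ay": 0, "az": 0}, {"fingers": 1, "tx": 0, "ty": 0, "tz": 0, "ax": 0, "ay": 0, "az": 0}, {"fingers": 1, "tx": 0, "ty": 0, "tz": 0, "ax": 0, "ay": 0, "az": 0}, {"fingers": 1, "tx": 0, "ty": 0, "tz": 0, "ax": 0, "ay": 0, "az": 0}, {"fingers": 1, "tx": 0, "ty": 0, "tz": 0, "ax": 0, "ay": 0, "az": 0}]}}

```text
time_s: 13.48
tcp_pos: [0.5096, 0.0357, 0.1378]
ee_rot: [[0.002, -0.165, -0.986], [0.001, -0.986, 0.165], [-1.0, -0.001, -0.002]]
wrist_force: [0.5, -0.3, 0.8]
gripper_width: 0.707
```

>>> {"name": "play_rows", "arguments": {"commands": [{"fingers": 1, "tx": 0, "ty": 0, "tz": 0, "ax": 0, "ay": 0, "az": 0}, {"fingers": 1, "tx": 0, "ty": 0, "tz": 0, "ax": 0, "ay": 0, "az": 0}, {"fingers": 1, "tx": 0, "ty": 0, "tz": 0, "ax": 0, "ay": 0, "az": 0}, {"fingers": 1, "tx": 0, "ty": 0, "tz": 0, "ax": 0, "ay": 0, "az": 0}, {"fingers": 1, "tx": 0, "ty": 0, "tz": 0, "ax": 0, "ay": 0, "az": 0}]}}

```text
time_s: 13.9
tcp_pos: [0.5091, 0.0358, 0.1369]
ee_rot: [[0.0, -0.165, -0.986], [0.0, -0.986, 0.165], [-1.0, -0.0, -0.0]]
wrist_force: [-1.5, 1.4, 0.9]
gripper_width: 0.45
```

>>> {"name": "play_rows", "arguments": {"commands": [{"fingers": 1, "tx": 0, "ty": 0, "tz": 0, "ax": -0.01, "ay": 0, "az": 0}, {"fingers": 1, "tx": 0, "ty": 0, "tz": 0, "ax": -0.02, "ay": 0, "az": 0}, {"fingers": 1, "tx": 0, "ty": 0, "tz": 0, "ax": -0.03, "ay": 0, "az": 0}, {"fingers": 1, "tx": 0, "ty": 0, "tz": 0, "ax": -0.03, "ay": 0, "az": 0}, {"fingers": 1, "tx": 0, "ty": 0, "tz": 0, "ax": -0.03, "ay": 0, "az": 0}]}}

```text
time_s: 14.32
tcp_pos: [0.5091, 0.0358, 0.1369]
ee_rot: [[0.0, -0.072, -0.997], [0.0, -0.997, 0.072], [-1.0, -0.001, -0.0]]
wrist_force: [-1.7, 2.5, 2.6]
gripper_width: 0.452
```

```bash
python3 gap.py; python3 go.py -.05 0 .137 0
```

```text
top 29 8 pointer y med 13.7  x 76..96 | red y 6.5..20.3 mid 13.4
side 0 0
wrist 0 0
t 14.47 base [-49.6   0.5] z 0.1369 w 0.451 F [-2.1  3.8  1.9] j [ 22.  17. -24.  -0. -49.  64.]
txyz [-0.0001  0.0006  0.0006] axyz [ 0.0303 -0.0001  0.0002] world [0.5087 0.0355 0.137 ]
```

The top view now gives 13.7 against 13.4. I'll let go, lift and check from above.

>>> {"name": "play_rows", "arguments": {"commands": [{"fingers": 0, "tx": 0, "ty": 0, "tz": 0, "ax": 0, "ay": 0, "az": 0}, {"fingers": -0.6, "tx": 0, "ty": 0, "tz": 0, "ax": 0, "ay": 0, "az": 0}, {"fingers": -0.6, "tx": 0, "ty": 0, "tz": 0, "ax": 0, "ay": 0, "az": 0}, {"fingers": -0.6, "tx": 0, "ty": 0, "tz": 0, "ax": 0, "ay": 0, "az": 0}, {"fingers": -0.6, "tx": 0, "ty": 0, "tz": 0, "ax": 0, "ay": 0, "az": 0}]}}

```text
time_s: 14.88
tcp_pos: [0.5089, 0.0352, 0.1365]
ee_rot: [[-0.001, -0.072, -0.997], [-0.0, -0.997, 0.072], [-1.0, 0.0, 0.0]]
wrist_force: [0.3, 0.5, -0.4]
gripper_width: 0.716
```

>>> {"name": "play_rows", "arguments": {"commands": [{"fingers": -0.6, "tx": -0.04, "ty": 0, "tz": 0, "ax": 0, "ay": 0, "az": 0}, {"fingers": -0.6, "tx": -0.08, "ty": 0, "tz": 0, "ax": 0, "ay": 0, "az": 0}, {"fingers": -0.6, "tx": -0.12, "ty": 0, "tz": 0, "ax": 0, "ay": 0, "az": 0}, {"fingers": -0.6, "tx": -0.15, "ty": 0, "tz": 0, "ax": 0, "ay": 0, "az": 0}, {"fingers": -0.6, "tx": -0.15, "ty": 0, "tz": -0.05, "ax": 0.03, "ay": 0, "az": 0}]}}

```text
time_s: 15.3
tcp_pos: [0.5452, 0.033, 0.2565]
ee_rot: [[0.01, -0.164, -0.986], [0.003, -0.986, 0.164], [-1.0, -0.004, -0.009]]
wrist_force: [-0.2, 1.3, 0.7]
gripper_width: 0.8
```

>>> {"name": "play_rows", "arguments": {"commands": [{"fingers": -0.6, "tx": 0, "ty": -0.013, "tz": -0.04, "ax": 0, "ay": 0, "az": 0}, {"fingers": -0.6, "tx": 0, "ty": -0.013, "tz": -0.04, "ax": 0, "ay": 0, "az": 0}, {"fingers": -0.6, "tx": 0, "ty": -0.013, "tz": -0.04, "ax": 0, "ay": 0, "az": 0}, {"fingers": -0.6, "tx": 0, "ty": -0.013, "tz": -0.04, "ax": 0, "ay": 0, "az": 0}]}}

```text
time_s: 15.63
tcp_pos: [0.5769, 0.0372, 0.2483]
ee_rot: [[-0.002, -0.165, -0.986], [-0.001, -0.986, 0.165], [-1.0, 0.001, 0.002]]
wrist_force: [-0.3, 0.0, 0.1]
gripper_width: 0.798
```

```bash
python3 gap.py; python3 -c "
import fit
from h import *
s=r.sense();p=wristcal(viewer.capture('wrist'),s);q=np.load('q.npy');a=q[2]
u=px(p,np.array([q[0]+.1*np.cos(a)-.012*np.sin(a),q[1]+.1*np.sin(a)+.012*np.cos(a),.098]));print(u,s['wrist_force'])
x,y=[int(v) for v in u];c=p['image'][max(0,y-50):y+50,x-65:x+65,::-1];f=viewer.capture('side')['image'][:,:,::-1]
cv2.imwrite('pics/c2.png',np.vstack([cv2.resize(c,None,fx=4,fy=4,interpolation=cv2.INTER_CUBIC)[:300,:512],f[120:]]))"
```

```text
top 7 0
side 27 32 pointer y med 12.3  x 77..100 | red y 6.6..24.4 mid 15.5
wrist 159 276 pointer y med 14.2  x 77..100 | red y 7.5..21.0 mid 14.2
top blue [nan nan] 0
side blue [155.60836502 223.55893536] 263
[257.00169285  86.11223809] [-0.01110354  0.81397279 -0.40344637]fit.py:6: RuntimeWarning: Mean of empty slice.
  v,u=np.nonzero(m);k=np.hypot(u-c[0],v-c[1])<rad;return np.array([u[k].mean(),v[k].mean()]),k.sum()
  ret = ret.dtype.type(ret / rcount)
```

View pics/c2.png

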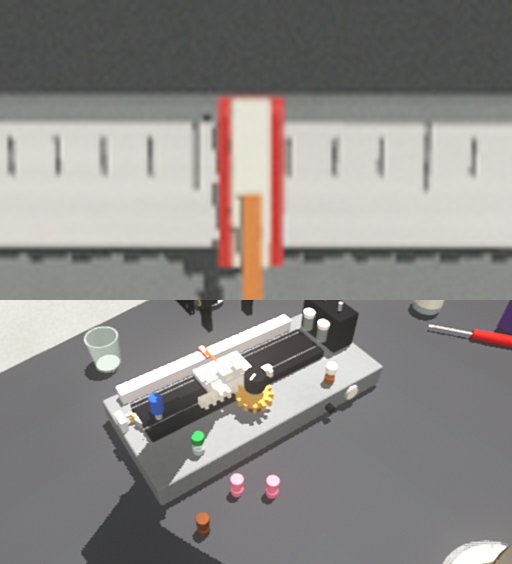

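The pointer, at column 252, lies on the stripe's middle (252). Both vials stand where they were, the selector is home, and the robot is clear. I'm handing in.

```bash
python3 -c "
from h import *
print(job.finish_job())"
```

```text
the job is handed in; nothing more can be done
None
```

The slide spotter is in hand drive, the orange pointer lies over the middle of the clip's white stripe, and I handed the job in at about 16 s. `finish_job` reports no verdict.

- **Selector:** I pushed the blue knob about 7–8 mm with shut fingers, and it clicked over and waited tooth on tooth. Winding the hand knob counter-clockwise then brought the teeth into mesh. The side view showed about 19 mm of travel, fully home.
- **Winding:** I wound the carriage along in steps and let go. It was about 2.8 mm short of the stripe's middle, so I gripped the knob once more and turned it a little further.
- **Last checks:** From straight above with the wrist camera, the pointer is within about 0.5 mm of the stripe's middle (14.2 mm against 14.2 mm by colour). In the side view both vials look upright and in place, and the wrist force read under 1 N with the gripper well clear.
- **Disagreement:** The side camera's rough colour measure put the pointer about 3 mm short. It is a coarse, slanting view with few pixels on each part, so I trusted the wrist camera, and the top camera agreed with it (13.7 mm against 13.4 mm just before I let go). At the final pose the arm hid the clip and the blue knob from the top camera, so it gave no last check.

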